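# Snap the spare hook onto the utensil rail and close up the row

### The arm

A 7-joint arm with a two-finger parallel gripper is mounted at the origin on a cart in front of the work surface, level with it; the furniture and walls round the work are solid. World frame = base frame: x ahead of the robot, y to its left, z up, the work surface at z = 0. Lengths are in mm, angles in rad, forces in N, time in s.
With the tool pointing down it reaches from about 400 to 875 mm from the base axis. Payload 4.4 kg.
Tool frame: the origin (TCP) lies between the finger pads, 19 mm behind the fingertips; this is the grasp point; z points along the fingers, y is the line along which they close (so a half turn about z gives the same grasp; the last joint's range is limited). The gripper opens to 85 mm and grips with 20 to 120 N. Pads are 22 mm wide; open, the fingers measure 114 mm over their backs; the gripper's body (76 mm by 85 mm) begins 54 mm behind the grasp point. The pads swing forward as they close: fully open they stand 13 mm farther back than shut.
Start: joints at [1.091, 0.628, 0.038, 1.517, -0.027, 0.996, -0.02], TCP at [261.387, -595.142, 250.013] pointing down, gripper open.
Joint ranges: [-3.06, 3.06], [-0.37, 2.12], [-1.25, 1.32], [0.18, 2.47], [-1.1, 4.24], [0.23, 1.98], [-2.94, 2.94]. Speed limits (rad/s): [2.57, 2.57, 3.14, 3.14, 3.14, 3.14, 3.14].

### API

Orientations are given as [roll, pitch, yaw] about the fixed x, y, z axes, in that order (R = Rz(yaw) Ry(pitch) Rx(roll)).
In Python, from cell import monitor, viewer, workorder gives the robot as it stands.
- The arm moves only by the tool arm_command, never from a script. Its argument "series" is one flat list of numbers, 5 for each row, row after row: the opening in per cent of the stroke, from 0 (shut) to 100 (fully open), then the shift along the tool's x, y, z in cm, then the turn about the tool's z in degrees. In form: [claw, x, y, z, roll, claw, x, y, z, roll, ...]. A call has exactly 5 rows; each row is the pose to reach, as a shift and turn from the pose commanded when the call began, along the tool's axes at that moment; what a row does not reach only later rows make up. A row lasts 1/12 s, in which the tool goes at most 41.7 mm and 7.16 degrees, less where a joint would pass 70% of its speed; a pose out of reach is approached as far as the arm can. A call with a gripper value outside its range is refused whole. The fingers move at their own pace and stop on an object; the grip force is fixed at half the most. Time passes only in rows, so rows that repeat a pose let the fingers close, or fill a call up. It gives the time, the measured TCP pose, the force, the opening and the grip force at its end, in the units of the state.
- monitor.read_state(): the state, without advancing time (a new reading comes with each control period).
- viewer.get_image(name): name is "scene" or "top" or "wrist"; returns (picture, depth): 480x640x3 uint8, red, green, blue; 480x640 float32, mm along the optical axis (not along the pixel's ray), 0 where there is no reading.
- viewer.camera_model(name): a dict with "mtx" (3x3 intrinsics, pixels), "R" (3x3) and "t" (3): a world point X has camera coordinates R X + t. Camera axes: x right, y down, z forward; pixel columns grow to the right and rows downward; lengths in mm; the calibration is good to about 2 mm. A picture is of the moment at which its call begins: read the wrist's pose just before it. camera_model takes no time and is no camera call; for the wrist camera it gives the pose at the moment of the call.
- workorder.finish_job(): hands the job in; it is judged then, once.
The state is a dict: "clock": time; "qpos": joint angles; "qd": joint speeds; "tau": joint torques, N m; "eef_pos": TCP position; "tool_rot": TCP orientation; "force": force on the tool from outside, world axes, zero at the start; "torque": the same for the moment, N m; "width": finger opening in mm; "gripper_force": force on a finger pad.
Only numpy, scipy, OpenCV 4.12 (cv2) and the standard library are available. Lean on these libraries where they do the work, as an engineer would, in place of code of your own. Each camera call takes 0.05 s, during which the arm holds its last target. There are 200 camera calls.

### The job

Snap the spare grey plastic hook onto the empty middle of the steel utensil rail, peg to the front like the hook already there: its C-shaped jaws go down over the rail until they click shut round it. Then slide it along the rail so that it pushes the other hook ahead of it, until both sit closed up with no gap against the left-hand end of the rail, and let go. The rail's posts telescope, so it may stand higher or lower and slope a little: follow it by feel. Work gently: press and push no harder than it takes, do not shove the stand about, and leave the other things on the worktop where they are.

Things in the scene. Friction and masses are not known exactly. Their poses are not given: they have to be found in the camera images.
- stand: Loose utensil stand, about 3.6 kg: steel base plate 110 x 350 mm on rubber feet (top 16 mm up), two posts at y = -154 and +154 mm, a polished 10 mm steel rail between bosses (23 mm in diameter, 16 mm long) on them. A side push over some 25 N shifts it. Origin under the plate's middle, at worktop height; y runs along the rail to the left, x back, z up.
- rail_mid (a point): Middle of the rail as nominally set: 200 mm above the stand's origin, level, between boss faces at stand y = -146 and +146 mm. The posts telescope (clamped now): the right-hand end of the straight rail stands up to 15 mm higher or lower than this, it slopes by up to 0.045 rad, and its left end is up to 4 mm to the front or back. This is not measured; feel for it.
- near_hook (a joint): Distance (m) of the hook already on the rail from the left-hand boss: 0 when it touches, up to 0.09. It stays where left and takes 6 to 7 N to push along. Same moulding as the spare hook, 26 mm long along the rail; a small steel turner (blade 44 mm wide) hangs from its peg, 30 mm in front of the rail, down to 140 mm below the rail.
- hook: Spare clip-on rail hook, grey plastic, about 35 g, standing on the lips of its jaws, gap down. Grip block 20 mm (x) x 26 mm (y), 16 to 51 mm above the origin, over a C with its bore along y. Peg 7 mm thick from the front (-x), reaching 43 mm out, 23 mm high at most: pinch the block front and back with the TCP at 46 mm. Origin: centre of the underside; x back, z up.
- hook_bore (a point): Centre of the spare hook's C on the bore axis, 11.15 mm above its origin. Gap 6 to 7 mm, flaring to a 13 mm mouth. The lips meet the rail 9 mm above its axis, the push rises to 4 to 10 N at some 7 mm, then falls, and below 4 mm the jaws pull the hook home with 2 to 4 N; the saddle then rests hard on the rail. Off to one side, the lips push sideways.
- hook_face (a point): Centre of the spare hook's left-hand (+y) face, 13 mm from its origin, on the bore axis. Snapped on, the hook keeps its angle and slides along the rail with about 2 to 6 N; held off the rail's true line it presses on it with a few N for each mm. Closed up at the left, it is at stand y = +120 mm (rail level).
- hook_peg (a point): Tip of the spare hook's peg, 40 mm in front (-x) of its origin and 19 mm up.
- jaw_a (a joint): Sprung back jaw of the spare hook's C (rad): 0 closed on nothing, 0.2 spread widest, about 0.05 (0.03 to 0.12 under load) when the rail is held in the C.
- jaw_b (a joint): Sprung front jaw of the C, the same.
- mug: Spotted mug, 91 mm high, 82 mm across; origin at the centre of its underside. To be left alone.
- spice_a: Small spice jar, 42 mm across, 96 mm high; origin at the centre of its underside. To be left alone.
- shaker: Salt shaker, 44 mm across, 90 mm high; origin at the centre of its underside. To be left alone.
There are look-alikes about, which are no part of the job. What is meant by the hook is not black, and is the larger of those in its own colour.

How it is judged:
By the outcome, as a careful person would: the job done as asked, in the order asked, and still so for the second after the job is handed in, with the robot touching nothing.
It also fails if it takes over 72 s, if anything falls off the work surface, if the arm or the gripper's body presses on something with over 40 N, if the wrist force passes 120 N, or if a joint passes its speed limit or range.

## Working session

There is one attempt and no reset: what is moved stays moved. The work goes in short steps, Python scripts to look and compute and a tool call to move; the robot and the scene stay as the last step left them, time stands still between calls to the robot, and variables do not carry over. Pictures are saved under pics/ and viewed, at most 10 in all, crops included, and the job is handed in when it is done.

Besides the shell and the picture viewer there is one more tool, called after "Request:" by a JSON object that holds its "method" and its "body". arm_command: Moves the arm, as the interface text tells. Its arguments: {"type":"object","properties":{"series":{"type":"array","items":{"type":"number"}}},"required":["series"]}

```bash
ls; mkdir -p pics; cat > h.py <<'E'
import numpy as np, cv2
from cell import monitor, viewer, workorder
def snap(n):
    im,d=viewer.get_image(n); return im,d,viewer.camera_model(n)
def pt(m,u,v,z):  # camera ray at depth z -> world
    c=np.linalg.inv(m["mtx"])@np.array([u,v,1.])*z
    return np.array(m["R"]).T@(c-np.array(m["t"]))
def cloud(m,d):
    v,u=np.mgrid[0:480,0:640]
    c=np.linalg.inv(m["mtx"])@np.stack([u.ravel(),v.ravel(),np.ones(u.size)])*d.ravel()
    return (np.array(m["R"]).T@(c-np.array(m["t"])[:,None])).T.reshape(480,640,3)
def proj(m,X):
    c=np.array(m["mtx"])@(np.array(m["R"])@np.array(X,float)+np.array(m["t"])); return c[:2]/c[2]
def onz(m,u,v,z):
    o=pt(m,u,v,0);p=pt(m,u,v,1000);return o+(p-o)*(z-o[2])/(p-o)[2]
E
python3 - <<'E'
from h import *
import pickle
print(monitor.read_state())
D={}
for n in("scene","top"):
    im,d,m=snap(n);D[n]=(im,d,m);cv2.imwrite(f"pics/{n}0.png",im[...,::-1]);print(n,m["R"],m["t"])
pickle.dump(D,open("d0.pkl","wb"))
E
```

```text
pics
{'clock': 0.0, 'qpos': array([ 1.09118475,  0.6293096 ,  0.03842203,  1.51837647, -0.02700223,
        0.99628208, -0.02000235]), 'qd': array([ 0.00076824,  0.00271875, -0.00086804,  0.00134411,  0.0001119 ,
        0.00106482, -0.0020755 ]), 'tau': array([ 1.98706821e-04, -5.63396323e+01,  1.22617140e+00, -1.93435639e+01,
        1.09784456e-02,  1.06581356e-02, -1.24029563e-05]), 'eef_pos': array([ 261.16875665, -594.58330533,  249.10964358]), 'tool_rot': array([-3.13973444e+00,  9.15157365e-06,  4.13823945e-01]), 'force': array([-0.11178488,  0.12254281, -0.38101623]), 'torque': array([ 0.03410625, -0.01008159,  0.02901629]), 'gripper_force': 0.0, 'width': 85.44003998193189}
scene [[ 0.97281854  0.2314097   0.00858102]
 [ 0.13325343 -0.52910608 -0.83802761]
 [-0.18938745  0.81639225 -0.54556034]] [-474.50655829   62.96517475 1182.75728714]
top [[-0.03100293 -0.99951639  0.00240994]
 [-0.97562074  0.02973746 -0.21743931]
 [ 0.21726249 -0.00909244 -0.97607087]] [  22.66222893  481.48402969 1330.69732768]
```

View pics/scene0.png

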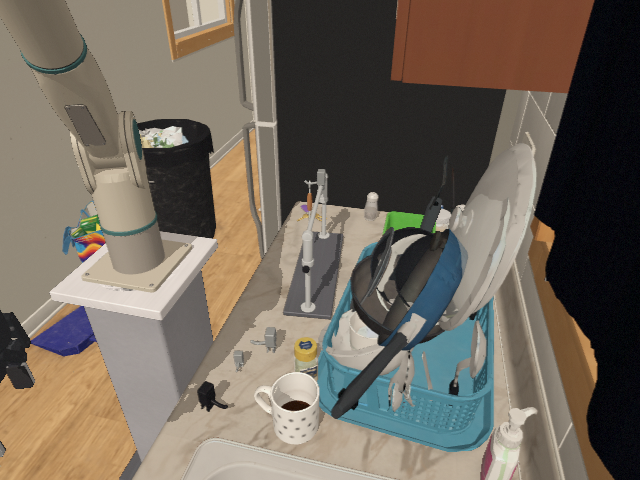

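View pics/top0.png

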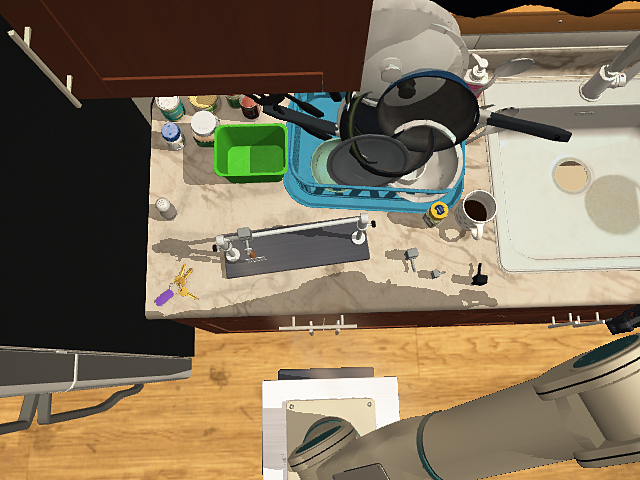

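The hook candidates are:
- Large grey: scene (270,340), top (411,258).
- Small grey: scene (238,358), top (435,273).
- Black: scene (210,397), top (480,275).

I choose the large grey one. The stand's rail runs in the top view from (222,238) to (370,222), with the turner hook at (245,235). The mug, jar and shaker are at top (477,210), (437,213) and (163,207).

```bash
python3 - <<'E'
from h import *
import pickle
D=pickle.load(open("d0.pkl","rb"))
im,d,m=D["top"]; C=cloud(m,d)
im2,d2,m2=D["scene"]; C2=cloud(m2,d2)
for nm,c,mm,box in(("top",C,m,(395,240,430,280)),("scene",C2,m2,(248,322,285,360)),("small top",C,m,(428,263,446,283))):
    u0,v0,u1,v1=box; P=c[v0:v1,u0:u1].reshape(-1,3)
    for lo,hi in((5,30),(30,70)):
        Q=P[(P[:,2]>lo)&(P[:,2]<hi)]
        if len(Q): print(nm,lo,len(Q),Q.min(0).round(),Q.max(0).round(),Q.mean(0).round(1))
# rail & plate
P=C[200:280,200:390].reshape(-1,3); 
for lo,hi in((8,24),(170,250)):
    Q=P[(P[:,2]>lo)&(P[:,2]<hi)]; r=cv2.minAreaRect(Q[:,:2].astype(np.float32)); print(lo,len(Q),r,np.median(Q[:,2]),Q.min(0).round(),Q.max(0).round())
P2=C2[160:320,280:350].reshape(-1,3)
for lo,hi in((8,24),(170,250)):
    Q=P2[(P2[:,2]>lo)&(P2[:,2]<hi)]; r=cv2.minAreaRect(Q[:,:2].astype(np.float32)); print("sc",lo,len(Q),r,np.median(Q[:,2]))
a=cv2.resize(im[205:300,205:500],None,fx=2.7,fy=2.7,interpolation=cv2.INTER_CUBIC)
b=cv2.resize(im2[320:375,220:300],None,fx=4.5,fy=4.5,interpolation=cv2.INTER_CUBIC)
W=np.zeros((a.shape[0]+b.shape[0],800,3),np.uint8);W[:a.shape[0],:a.shape[1]]=a[:,:800];W[a.shape[0]:,:b.shape[1]]=b
e=cv2.resize(im2[165:320,280:350],None,fx=1.6,fy=1.6); W[a.shape[0]:a.shape[0]+e.shape[0],500:500+e.shape[1]]=e
cv2.imwrite("pics/crop.png",W[...,::-1]);print(W.shape)
E
```

```text
top 5 126 [ 378. -259.    5.] [ 474. -169.   28.] [ 420.5 -210.    11.6]
top 30 114 [ 424. -221.   31.] [ 447. -195.   59.] [ 433.9 -207.    48.6]
scene 5 113 [ 394. -220.    5.] [ 447. -145.   30.] [ 425.8 -212.1   18.9]
scene 30 178 [ 426. -220.   30.] [ 448. -192.   54.] [ 437.9 -210.    46.2]
small top 5 46 [ 370. -293.    5.] [ 416. -256.   30.] [ 390.1 -271.9   13.3]
small top 30 41 [ 379. -271.   31.] [ 396. -257.   44.] [ 386.4 -263.5   35.6]
8 5717 ((485.42352294921875, 69.61512756347656), (465.0654602050781, 198.69448852539062), 88.2324447631836) 15.921276814495501 [ 381. -166.    8.] [584. 300.  24.]
170 1062 ((448.2758483886719, 66.38479614257812), (53.59183120727539, 326.30487060546875), 6.878122329711914) 210.29610548806363 [410. -93. 170.] [492. 230. 247.]
sc 8 3360 ((445.73736572265625, 225.8169708251953), (231.14662170410156, 670.4297485351562), 18.038949966430664) 17.247386758699157
sc 170 705 ((449.6358947753906, 67.9568862915039), (53.187400817871094, 326.3551330566406), 6.691259384155273) 210.86317160967275
(504, 800, 3)
```

View pics/crop.png

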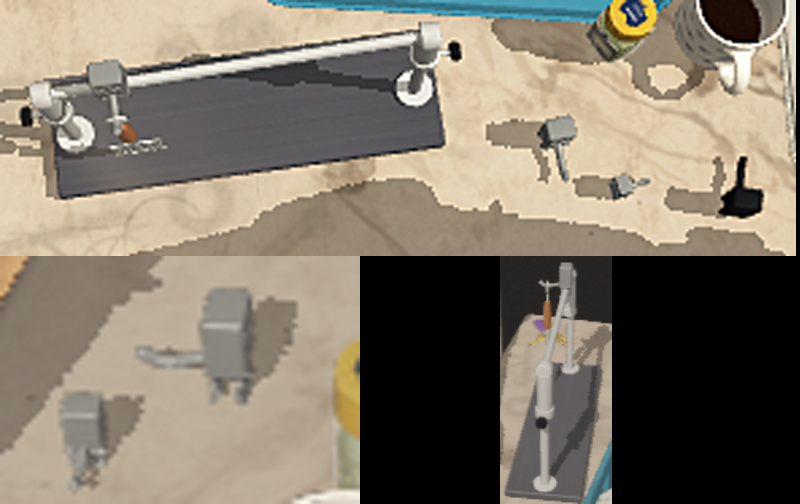

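The large grey hook stands upright, peg to the front and slightly right. The small grey and the black ones are the look-alikes. Next I fit the rail and get the hook's yaw.

```bash
python3 - <<'E'
from h import *
import pickle
D=pickle.load(open("d0.pkl","rb"))
for n,box in(("top",(200,200,390,280)),("scene",(280,160,350,320))):
    im,d,m=D[n]; C=cloud(m,d); u0,v0,u1,v1=box; P=C[v0:v1,u0:u1].reshape(-1,3)
    P=P[(P[:,2]>170)&(P[:,2]<240)]
    a=np.deg2rad(6.8); t=np.array([-np.sin(a),np.cos(a),0]); nn=np.array([np.cos(a),np.sin(a),0]); c0=np.array([450,67,0])
    s=(P-c0)@t; q=(P-c0)@nn
    for b in range(-165,170,15):
        k=(s>=b)&(s<b+15); 
        if k.sum()>2: print(n,b,k.sum(),"n",q[k].min().round(1),np.median(q[k]).round(1),q[k].max().round(1),"z",np.median(P[k,2]).round(1),P[k,2].max().round(1))
    g=im.astype(int)
    # hook: grey points by height
    box=(390,235,430,285) if n=="top" else (225,318,290,375)
    u0,v0,u1,v1=box; Q=C[v0:v1,u0:u1].reshape(-1,3); col=g[v0:v1,u0:u1].reshape(-1,3); 
    k=(Q[:,2]>42)&(Q[:,2]<62)&(Q[:,1]>-230); print(n,"blk",cv2.minAreaRect(Q[k][:,:2].astype(np.float32)),np.percentile(Q[k][:,2],[10,50,90]))
    k=(Q[:,2]>12)&(Q[:,2]<30)&(Q[:,0]<424)&(Q[:,1]>-240)&((col.max(1)-col.min(1))<14); print("peg"); print(Q[k].round(0)[:30].tolist())
# plate edges
im,d,m=D["top"]; C=cloud(m,d); P=C[215:285,215:380].reshape(-1,3); col=im[215:285,215:380].reshape(-1,3).astype(int)
k=(col.max(1)<110)&(col.max(1)-col.min(1)<25)&(abs(P[:,2]-16)<5); Q=P[k][:,:2].astype(np.float32); print("plate",cv2.minAreaRect(Q),k.sum())
M=np.zeros((480,640),np.uint8); M[215:285,215:380]=k.reshape(70,165); print(cv2.minAreaRect(np.argwhere(M).astype(np.float32)))
E
```

```text
top -165 71 n 2.7 9.3 24.5 z 217.2 223.6
top -150 66 n 3.1 11.3 24.9 z 213.2 223.9
top -135 35 n 9.5 13.2 19.2 z 212.6 218.2
top -120 33 n 9.0 13.6 19.3 z 212.3 215.7
top -105 32 n 9.6 13.1 19.3 z 212.5 216.5
top -90 33 n 9.1 13.5 19.6 z 212.1 216.6
top -75 33 n 9.4 13.4 18.8 z 211.3 218.3
top -60 33 n 9.1 13.8 18.9 z 210.8 214.2
top -45 34 n 9.4 13.4 18.9 z 209.2 214.2
top -30 32 n 9.1 13.3 18.5 z 209.8 216.4
top -15 34 n 9.4 13.7 18.8 z 209.1 213.5
top 0 33 n 9.1 13.6 18.8 z 209.0 213.3
top 15 34 n 9.3 13.8 21.1 z 207.8 211.9
top 30 32 n 9.0 13.3 19.2 z 207.7 214.5
top 45 36 n 9.7 13.8 20.0 z 206.4 211.3
top 60 32 n 9.4 13.3 18.5 z 206.8 211.1
top 75 51 n 4.5 11.6 22.0 z 209.5 239.7
top 90 113 n -28.7 -4.8 24.9 z 211.1 239.9
top 105 33 n -16.2 6.8 22.5 z 210.0 239.9
top 120 33 n 9.5 13.5 19.4 z 205.7 210.0
top 135 60 n 4.0 11.4 23.6 z 204.0 213.4
top 150 73 n 3.1 10.6 24.8 z 208.0 216.2
top blk ((435.7001037597656, -207.8364715576172), (21.059659957885742, 26.296674728393555), 9.413759231567383) [44.70026696 50.57827961 54.90089031]
peg
[[422.0, -209.0, 20.0], [421.0, -211.0, 23.0]
[... 1855 characters left out ...]
0], [401.0, -214.0, 21.0], [402.0, -212.0, 19.0], [404.0, -211.0, 19.0], [407.0, -212.0, 20.0], [408.0, -209.0, 18.0], [411.0, -211.0, 21.0], [412.0, -208.0, 18.0], [415.0, -210.0, 20.0], [417.0, -209.0, 20.0], [419.0, -209.0, 20.0], [421.0, -208.0, 21.0], [423.0, -208.0, 21.0], [401.0, -214.0, 18.0], [402.0, -212.0, 16.0], [405.0, -213.0, 18.0], [407.0, -212.0, 17.0], [409.0, -213.0, 19.0], [411.0, -211.0, 18.0], [413.0, -210.0, 17.0], [415.0, -210.0, 18.0], [417.0, -210.0, 18.0]]
plate ((465.7647399902344, 69.57551574707031), (110.90372467041016, 349.45916748046875), 6.163857936859131) 4388
((246.50775146484375, 295.12451171875), (44.346031188964844, 144.12155151367188), 7.733597755432129)
```

Request:
{"method": "arm_command", "body": {"series": [100,2.8,-2.5,0.4,-6.8,100,5.6,-5.1,0.8,-13.6,100,8.4,-7.7,1.3,-20.4,100,11.2,-10.2,1.7,-27.2,100,14.0,-12.8,2.2,-34]}}

```text
clock: 0.52
eef_pos: [338.4, -420.0, 227.7]
tool_rot: [-3.142, -0.0, 1.013]
force: [1.1, 0.2, -0.1]
width: 85.3
gripper_force: 0.0
```

```bash
cat >> h.py <<'E'
def go(x,y,z,yawdeg):
    s=monitor.read_state(); p=s["eef_pos"]; w=s["tool_rot"][2]; D=np.array([x,y,z])-p
    c,n=np.cos(w),np.sin(w)
    print("t",round(s["clock"],2),"p",p.round(1),"yaw",np.rad2deg(w).round(2),"rp",s["tool_rot"][:2].round(4),"F",s["force"].round(1),"w",round(s["width"],1))
    print("shift cm",(np.array([D[0]*c+D[1]*n,D[0]*n-D[1]*c,-D[2]])/10).round(2),"roll",np.rad2deg(w).round(2)-yawdeg)
E
python3 -c "
from h import *
go(436,-207,200,100)"
```

```text
t 0.52 p [ 338.4 -420.   227.7] yaw 58.03 rp [-3.1416e+00 -1.0000e-04] F [ 1.1  0.2 -0.1] w 85.3
shift cm [23.23 -3.    2.77] roll -41.97
```

Request:
{"method": "arm_command", "body": {"series": [100,4,-0.5,0.5,-7,100,8,-1,1,-14,100,12,-1.5,1.5,-21,100,16,-2,2,-28,100,20,-2.6,2.4,-35]}}

```text
clock: 0.93
eef_pos: [423.3, -237.0, 203.7]
tool_rot: [-3.141, -0.0, 1.624]
force: [0.4, 0.0, -0.6]
width: 85.7
gripper_force: 0.0
```

```bash
python3 - <<'E'
from h import *
go(436,-207,150,100)
im,d,m=snap("wrist");cv2.imwrite("pics/w1.png",im[...,::-1]);print(m["R"],m["t"],-np.array(m["R"]).T@m["t"])
C=cloud(m,d); k=(C[...,2]>44)&(C[...,2]<60)&(abs(C[...,0]-436)<40)&(abs(C[...,1]+207)<40)
print(cv2.minAreaRect(C[k][:,:2].astype(np.float32)),np.percentile(C[k][:,2],[10,50,90]),k.sum())
k=(C[...,2]>13)&(C[...,2]<30)&(abs(C[...,0]-405)<17)&(abs(C[...,1]+212)<25); Q=C[k]
if k.sum(): print("peg",k.sum(),np.polyfit(Q[:,0],Q[:,1],1),Q.min(0),Q.max(0))
E
```

```text
t 0.93 p [ 423.3 -237.   203.7] yaw 93.03 rp [-3.1414e+00 -1.0000e-04] F [ 0.4  0.  -0.6] w 85.7
shift cm [2.92 1.43 5.37] roll -6.969999999999999
[[ 0.99764882  0.06841673  0.00399673]
 [ 0.06416517 -0.95295803  0.2962327 ]
 [ 0.02407599 -0.29527976 -0.95510743]] [-411.37969828 -268.21396523  258.21838648] [ 421.40560386 -151.20473839  327.72422331]
((439.4271240234375, -195.92819213867188), (21.4862117767334, 26.243581771850586), 10.530380249023438) [49.43901695 51.05278163 52.03114999] 1121
peg 295 [ 1.93386807e-01 -2.80204501e+02] [ 397.25562623 -206.22513492   14.202593  ] [ 421.95421021 -195.87946934   22.83252146]
```

View pics/w1.png

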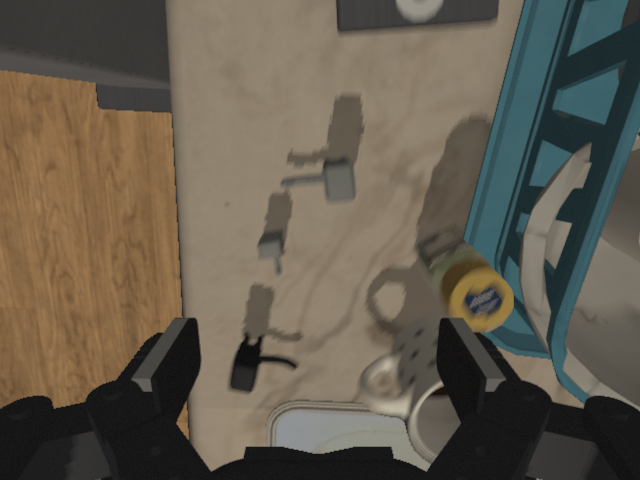

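The wrist picture shows the large grey hook at (338,180), the small grey at (270,245) and the black at (245,365). The arm was still moving, so I settle closer and measure again.

Request:
{"method": "arm_command", "body": {"series": [100,1.5,0.7,1.5,-4,100,2.9,1.4,3,-7,100,2.9,1.4,4,-7,100,2.9,1.4,4,-7,100,2.9,1.4,4,-7]}}

```text
clock: 1.4
eef_pos: [435.1, -209.2, 163.6]
tool_rot: [-3.14, -0.001, 1.74]
force: [0.6, -0.0, -0.4]
width: 85.3
gripper_force: 0.0
```

```bash
cat > meas.py <<'E'
from h import *
im,d,m=snap("wrist")
C=cloud(m,d); k=(C[...,2]>44)&(C[...,2]<60)&(abs(C[...,0]-436)<40)&(abs(C[...,1]+207)<40)
print(cv2.minAreaRect(C[k][:,:2].astype(np.float32)),np.percentile(C[k][:,2],[10,50,90]),k.sum())
k=(C[...,2]>13)&(C[...,2]<30)&(abs(C[...,0]-405)<17)&(abs(C[...,1]+212)<25); Q=C[k]
if k.sum(): print("peg",k.sum(),np.polyfit(Q[:,0],Q[:,1],1),Q.min(0),Q.max(0))
E
python3 - <<'E'
from meas import *
go(436,-207,46,100)
E
```

```text
((436.129150390625, -206.33998107910156), (21.31912612915039, 25.502233505249023), 9.797321319580078) [49.2028295  51.47467764 52.48687701] 1416
peg 403 [ 1.72878830e-01 -2.81608138e+02] [ 393.96900408 -216.46935388   15.37420064] [ 421.99157182 -205.99232673   23.24725305]
t 1.45 p [ 435.4 -209.7  164.1] yaw 99.63 rp [-3.1412e+00  2.0000e-04] F [-0.2 -1.   0.4] w 85.5
shift cm [ 0.25  0.11 11.81] roll -0.37000000000000455
```

Request:
{"method": "arm_command", "body": {"series": [100,0.3,0.1,3,-0.2,100,0.3,0.1,6,-0.2,100,0.3,0.1,9,-0.2,100,0.3,0.1,11,-0.2,100,0.3,0.1,11.8,-0.2]}}

```text
clock: 1.87
eef_pos: [435.0, -206.5, 44.3]
tool_rot: [-3.139, -0.001, 1.742]
force: [-0.4, 0.2, 0.9]
width: 85.5
gripper_force: 0.0
```

Request:
{"method": "arm_command", "body": {"series": [100,0,0,0,0,60,0,0,0,0,0,0,0,0,0,0,0,0,0,0,0,0,0,0,0]}}

```text
clock: 2.28
eef_pos: [436.8, -206.4, 47.2]
tool_rot: [3.14, 0.001, 1.743]
force: [0.0, -0.2, -0.2]
width: 38.6
gripper_force: 0.0
```

Request:
{"method": "arm_command", "body": {"series": [0,0,0,0,0,0,0,0,0,0,0,0,0,0,0,0,0,0,0,0,0,0,0,0,0]}}

```text
clock: 2.7
eef_pos: [436.5, -206.2, 46.5]
tool_rot: [3.141, 0.001, 1.744]
force: [-0.6, -0.1, 6.7]
width: 19.1
gripper_force: 63.2
```

Request:
{"method": "arm_command", "body": {"series": [0,0,0,-2,0,0,0,0,-6,0,0,0,0,-10,0,0,0,0,-14,0,0,0,0,-18,0]}}

```text
clock: 3.12
eef_pos: [435.4, -205.5, 227.7]
tool_rot: [-3.141, -0.001, 1.744]
force: [-0.2, -0.5, -1.4]
width: 18.5
gripper_force: 62.6
```

Request:
{"method": "arm_command", "body": {"series": [0,0,0,-4,0,0,2,0.5,-7.3,1,0,5.5,1.5,-7.3,2,0,9.5,2.7,-7.3,3,0,13.3,3.7,-7.3,3]}}

```text
clock: 3.53
eef_pos: [449.7, -67.3, 299.8]
tool_rot: [3.14, 0.001, 1.689]
force: [0.1, 0.4, 0.7]
width: 18.9
gripper_force: 62.5
```

```bash
python3 -c "
from h import *
go(464.3,68.7,290,96.8)"
```

```text
t 3.53 p [449.7 -67.3 299.8] yaw 96.75 rp [3.1398e+00 6.0000e-04] F [0.1 0.4 0.7] w 18.9
shift cm [13.33  3.05  0.98] roll -0.04999999999999716
```

Request:
{"method": "arm_command", "body": {"series": [0,3.5,0.8,0.2,0,0,7,1.6,0.4,0,0,10.5,2.4,0.6,0,0,12.7,2.9,0.8,0,0,13.3,3.05,1,0]}}

```text
clock: 3.95
eef_pos: [463.7, 72.1, 289.1]
tool_rot: [3.141, -0.003, 1.698]
force: [-0.6, -0.7, 0.2]
width: 19.0
gripper_force: 62.5
```

Request:
{"method": "arm_command", "body": {"series": [0,0,0,0,0,0,0,0,0,0,0,0,0,0,0,0,0,0,0,0,0,0,0,0,0]}}

```text
clock: 4.37
eef_pos: [464.0, 65.7, 289.1]
tool_rot: [-3.142, 0.001, 1.689]
force: [-0.8, -0.9, -0.0]
width: 18.8
gripper_force: 62.5
```

```bash
python3 - <<'E'
from h import *
s=monitor.read_state()
D={n:snap(n) for n in("wrist","top","scene")}
go(464.3,68.7,240.5,96.8)
a=np.deg2rad(6.8); t=np.array([-np.sin(a),np.cos(a),0]); nn=np.array([np.cos(a),np.sin(a),0]); c0=np.array([450,67,0])
for n,(im,d,m) in D.items():
    P=cloud(m,d).reshape(-1,3);P=P[d.ravel()>0];S=(P-c0)@t;Q=(P-c0)@nn
    print(n)
    for b in range(-140,150,20):
        k=(S>=b)&(S<b+20)&(abs(Q-14)<13)&(P[:,2]>195)&(P[:,2]<222)
        if k.sum()>5: print(b,k.sum(),"n",np.percentile(Q[k],[2,50,98]).round(1),"z",np.percentile(P[k,2],[50,98]).round(1))
    k=(abs(S)<45)&(abs(Q-14)<20)&(P[:,2]>232)&(P[:,2]<262)
    if k.sum(): print("hook lower",k.sum(),S[k].min(),S[k].max(),np.percentile(Q[k],[2,50,98]),P[k,2].min())
    k=(abs(S-95)<45)&(abs(Q-14)<20)&(P[:,2]>230)&(P[:,2]<252)
    if k.sum(): print("near hook s",np.percentile(S[k],[1,99]),"z",np.percentile(P[k,2],[50,98]),"n",np.percentile(Q[k],[1,99]))
im=np.vstack([D["scene"][0][120:330,220:420],D["top"][0][180:290,200:400]]);im=cv2.resize(im,None,fx=1.8,fy=1.8,interpolation=cv2.INTER_CUBIC)
w=D["wrist"][0][::1,::1]; w=cv2.resize(w,(430,322)); W=np.zeros((576,800,3),np.uint8);W[:im.shape[0],:360]=im;W[:322,365:795]=w
cv2.imwrite("pics/pre.png",W[...,::-1])
E
```

```text
t 4.52 p [464.   66.4 289.1] yaw 96.83 rp [3.1415e+00 2.0000e-04] F [-0.6 -0.7  0.1] w 19.1
shift cm [0.22 0.06 4.86] roll 0.030000000000001137
wrist
-140 80 n [ 9.9 14.2 19.1] z [212.6 214.1]
-120 441 n [10.  14.2 19.1] z [212.6 214.2]
-100 489 n [10.1 14.8 19.7] z [211.9 213.5]
-80 100 n [10.2 14.8 19.6] z [211.7 212.9]
-20 336 n [10.  14.3 19.7] z [209.4 211. ]
0 692 n [10.1 14.9 19.7] z [208.8 210.8]
20 733 n [10.3 14.9 19.5] z [208.2 210.1]
40 781 n [10.4 14.9 19.4] z [207.8 209.6]
60 902 n [10.  14.9 19.8] z [206.9 208.9]
80 576 n [ 2.3 14.6 22.1] z [207.  220.4]
100 48 n [1.  1.9 2.9] z [211.7 213.1]
hook lower 436 -3.5664783250583487 10.571294909829378 [-5.83820268 10.3519583  22.62071196] 242.80112221242342
near hook s [ 89.34797344 114.45382121] z [241.98410488 243.59408031] n [ 4.40840376 25.4361328 ]
top
0 14 n [ 8.9 13.  19. ] z [208.9 213. ]
20 44 n [10.  13.6 19.1] z [207.2 211.6]
40 46 n [ 9.3 13.8 19.3] z [206.9 210.9]
60 44 n [ 9.4 13.2 18.3] z [207.  212.5]
80 32 n [ 1.6  9.6 18.9] z [208.  219.5]
100 18 n [ 2.5 10.2 18.1] z [206.8 220.3]
120 44 n [ 9.8 13.4 19.2] 
[... 208 characters left out ...]
0 22 n [10.5 15.3 19.8] z [213.7 215.8]
-100 21 n [11.  16.5 19.6] z [213.  215.3]
-80 20 n [10.9 15.8 19.6] z [212.5 214.6]
-60 19 n [11.2 16.7 19.7] z [211.6 214.6]
-40 18 n [10.8 16.  19.7] z [211.3 213.3]
-20 18 n [10.8 15.8 19.8] z [211.3 212.4]
0 17 n [11.  15.8 19.7] z [210.4 212.4]
20 14 n [11.5 16.1 19.7] z [209.4 211. ]
40 14 n [10.6 16.5 19.6] z [209.3 210.5]
60 9 n [11.7 18.  19.7] z [207.6 209.7]
80 36 n [14.9 19.9 24.8] z [212.  220.4]
140 10 n [21.9 24.1 26.4] z [203.1 210. ]
hook lower 43 -16.719608512472316 10.954505896945484 [-4.50984812 10.16477729 22.41421767] 244.8835580337753
near hook s [89.88794111 89.88794111] z [232.08834663 232.08834663] n [22.25469364 22.25469364]
```

View pics/pre.png

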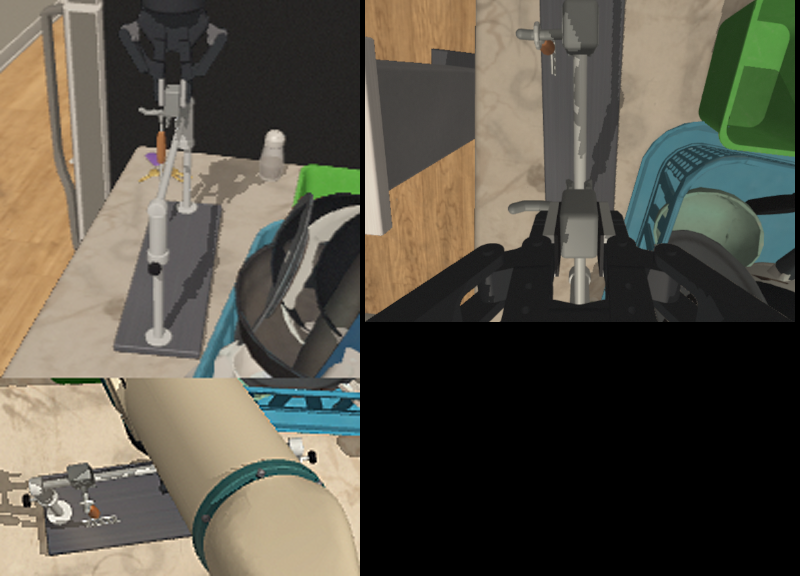

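The hook hangs square over the rail, peg to the front. The wrist crop shows the block above the rail line, with the near hook ahead at about (580,25). Before pressing I check how the block lines up with the rail from the same picture.

```bash
python3 - <<'E'
from h import *
im,d,m=snap("wrist"); go(464.8,68.7,254.5,96.8)
a=np.deg2rad(6.8); t=np.array([-np.sin(a),np.cos(a),0]); nn=np.array([np.cos(a),np.sin(a),0]); c0=np.array([450,67,0])
P=cloud(m,d).reshape(-1,3);S=(P-c0)@t;Q=(P-c0)@nn
for lo,hi in((258,268),(268,278),(278,288),(290,300)):
  for b in range(-15,20,5):
    k=(S>=b)&(S<b+5)&(abs(Q-14)<25)&(P[:,2]>lo)&(P[:,2]<hi)
    if k.sum()>20: print(lo,b,k.sum(),np.percentile(Q[k],[1,50,99]).round(1),np.median(P[k,2]).round(1))
E
```

```text
t 4.57 p [464.   66.7 289.1] yaw 96.86 rp [3.1415e+00 1.0000e-04] F [-1.2  0.9 -0.6] w 19.1
shift cm [0.19 0.11 3.46] roll 0.060000000000002274
258 -5 121 [-11.   -7.9  -4.5] 260.8
258 0 92 [-10.8  -7.1  -3.9] 259.4
258 5 27 [ 4.  22.4 24. ] 264.5
258 10 341 [ 5.2 14.2 22.8] 264.6
268 0 45 [-7.  -3.5 35.1] 277.2
268 5 216 [-1.9  5.1 32. ] 275.8
268 10 528 [ 5.1 13.8 22.9] 273.3
278 0 362 [-8.9 -3.1 36.9] 283.7
278 5 631 [-8.  23.2 35.8] 283.6
278 10 644 [ 5.  13.8 22.8] 283.2
290 -15 511 [ 4.5 14.1 23.4] 293.4
290 -10 746 [ 4.5 14.  23.4] 293.5
290 -5 758 [ 4.5 14.1 23.4] 293.6
290 0 1250 [-8.5 14.1 36.7] 293.7
290 5 1667 [-8.2 13.8 35.4] 293.6
290 10 328 [ 5.5 14.1 22.4] 291.6
```

Request:
{"method": "arm_command", "body": {"series": [0,0.1,0.05,0.8,0,0,0.1,0.1,1.8,0,0,0.1,0.1,2.7,0,0,0.1,0.1,3.2,0,0,0.1,0.1,3.4,0]}}

```text
clock: 4.98
eef_pos: [463.9, 68.1, 253.5]
tool_rot: [-3.139, -0.0, 1.692]
force: [0.1, -1.0, -0.5]
width: 18.6
gripper_force: 62.5
```

Request:
{"method": "arm_command", "body": {"series": [0,0,0,0.1,0,0,0,0,0.2,0,0,0,0,0.3,0,0,0,0,0.4,0,0,0,0,0.5,0]}}

```text
clock: 5.4
eef_pos: [465.0, 68.3, 250.2]
tool_rot: [3.141, 0.0, 1.691]
force: [-0.2, -0.6, -0.2]
width: 18.7
gripper_force: 62.5
```

```bash
python3 -c "
from h import *
for i in range(3): print(monitor.read_state()['force'].round(1))
go(464.8,68.7,240.5,96.8)"
```

```text
[-0.2 -0.6 -0.2]
[-0.2 -0.6 -0.2]
[-0.2 -0.6 -0.2]
t 5.4 p [465.   68.3 250.2] yaw 96.9 rp [3.1409 0.    ] F [-0.2 -0.6 -0.2] w 18.7
shift cm [ 0.04 -0.01  0.97] roll 0.10000000000000853
```

Request:
{"method": "arm_command", "body": {"series": [0,0,0,0.08,0,0,0,0,0.16,0,0,0,0,0.24,0,0,0,0,0.3,0,0,0,0,0.3,0]}}

```text
clock: 5.82
eef_pos: [464.7, 68.2, 247.0]
tool_rot: [-3.142, 0.0, 1.691]
force: [-1.2, -0.6, 1.1]
width: 19.1
gripper_force: 62.6
```

Request:
{"method": "arm_command", "body": {"series": [0,0,0,0.05,0,0,0,0,0.1,0,0,0,0,0.15,0,0,0,0,0.2,0,0,0,0,0.2,0]}}

```text
clock: 6.23
eef_pos: [464.9, 68.3, 245.1]
tool_rot: [3.141, -0.0, 1.691]
force: [-0.1, 0.8, 3.4]
width: 19.0
gripper_force: 62.9
```

Request:
{"method": "arm_command", "body": {"series": [0,0,0,0.05,0,0,0,0,0.1,0,0,0,0,0.15,0,0,0,0,0.2,0,0,0,0,0.2,0]}}

```text
clock: 6.65
eef_pos: [464.8, 68.3, 242.9]
tool_rot: [3.142, -0.0, 1.691]
force: [-0.5, 0.4, 3.2]
width: 19.1
gripper_force: 62.9
```

Request:
{"method": "arm_command", "body": {"series": [0,0,0,0.05,0,0,0,0,0.1,0,0,0,0,0.15,0,0,0,0,0.15,0,0,0,0,0.15,0]}}

```text
clock: 7.07
eef_pos: [464.7, 68.2, 241.3]
tool_rot: [-3.141, -0.0, 1.691]
force: [-0.4, 0.1, 1.4]
width: 18.8
gripper_force: 62.8
```

Request:
{"method": "arm_command", "body": {"series": [0,0,0,0.03,0,0,0,0,0.06,0,0,0,0,0.1,0,0,0,0,0.1,0,0,0,0,0.1,0]}}

```text
clock: 7.48
eef_pos: [464.3, 68.0, 240.0]
tool_rot: [-3.14, 0.0, 1.691]
force: [0.9, 0.5, -3.0]
width: 18.8
gripper_force: 62.2
```

Request:
{"method": "arm_command", "body": {"series": [0,0,0,0.03,0,0,0,0,0.06,0,0,0,0,0.08,0,0,0,0,0.08,0,0,0,0,0.08,0]}}

```text
clock: 7.9
eef_pos: [464.6, 68.1, 239.6]
tool_rot: [-3.141, 0.0, 1.691]
force: [0.2, 0.1, -2.0]
width: 18.5
gripper_force: 62.2
```

Request:
{"method": "arm_command", "body": {"series": [0,0,0,0.03,0,0,0,0,0.06,0,0,0,0,0.08,0,0,0,0,0.08,0,0,0,0,0.08,0]}}

```text
clock: 8.32
eef_pos: [464.8, 68.1, 239.0]
tool_rot: [-3.142, 0.0, 1.691]
force: [-1.0, -1.3, -1.0]
width: 18.5
gripper_force: 62.2
```

```bash
python3 -c "
from h import *
go(464.8,68.7,240.5,96.8)"
```

```text
t 8.32 p [464.8  68.1 239. ] yaw 96.9 rp [-3.1415e+00  2.0000e-04] F [-1.  -1.3 -1. ] w 18.5
shift cm [ 0.06  0.01 -0.15] roll 0.10000000000000853
```

Request:
{"method": "arm_command", "body": {"series": [0,0,0,0.03,0,0,0,0,0.06,0,0,0,0,0.08,0,0,0,0,0.08,0,0,0,0,0.08,0]}}

```text
clock: 8.73
eef_pos: [464.9, 68.1, 238.2]
tool_rot: [3.141, 0.0, 1.691]
force: [-1.0, -1.6, 0.4]
width: 18.7
gripper_force: 62.4
```

Request:
{"method": "arm_command", "body": {"series": [0,0,0,0.03,0,0,0,0,0.05,0,0,0,0,0.05,0,0,0,0,0.05,0,0,0,0,0.05,0]}}

```text
clock: 9.15
eef_pos: [464.9, 68.2, 237.7]
tool_rot: [3.141, 0.0, 1.691]
force: [-0.1, -2.1, 0.6]
width: 18.9
gripper_force: 62.5
```

Request:
{"method": "arm_command", "body": {"series": [0,0.3,0,0.01,0,0,0.9,0,0.03,0,0,1.5,0,0.05,0,0,2.1,0,0.07,0,0,2.4,0,0.08,0]}}

```text
clock: 9.57
eef_pos: [461.7, 93.6, 236.8]
tool_rot: [3.141, -0.001, 1.693]
force: [0.3, -2.0, -0.5]
width: 19.1
gripper_force: 62.5
```

```bash
cat > look.py <<'E'
from h import *
import sys
go(464.8,68.7,240.5,96.8)
a=np.deg2rad(6.8); t=np.array([-np.sin(a),np.cos(a),0]); nn=np.array([np.cos(a),np.sin(a),0]); c0=np.array([450,67,0])
D={n:snap(n) for n in("wrist","scene","top")}
s=monitor.read_state();print("tcp s",(s["eef_pos"]-c0)@t,"n",(s["eef_pos"]-c0)@nn)
for n in("wrist","top"):
    im,d,m=D[n];P=cloud(m,d).reshape(-1,3);S=(P-c0)@t;Q=(P-c0)@nn
    h=[]
    for b in range(-16,160,4):
        k=(S>=b)&(S<b+4)&(abs(Q-14)<8)&(P[:,2]>195)&(P[:,2]<260)
        h.append((b,np.percentile(P[k,2],90).round(1)) if k.sum()>5 else (b,0))
    print(n,[x for x in h if x[1]>0])
    k=(Q>-35)&(Q<-5)&(S>0)&(S<140)&(P[:,2]>190)&(P[:,2]<225); print(n,"pegs s hist",np.histogram(S[k],bins=range(0,145,5)))
im=cv2.resize(D["scene"][0][150:250,270:370],None,fx=3.5,fy=3.5,interpolation=cv2.INTER_CUBIC)
w=cv2.resize(D["wrist"][0],(440,330)); W=np.zeros((350,800,3),np.uint8);W[:350,:350]=im;W[:330,355:795]=w
cv2.imwrite(f"pics/{sys.argv[1]}.png",W[...,::-1])
E
python3 look.py on1
```

```text
t 9.57 p [461.7  93.6 236.8] yaw 97.0 rp [ 3.1414e+00 -7.0000e-04] F [ 0.3 -2.  -0.5] w 19.1
shift cm [-2.5   0.   -0.37] roll 0.20000000000000284
tcp s 25.312566231283984 n 14.939890230941806
wrist [(-16, np.float64(210.6)), (-12, np.float64(210.6)), (12, np.float64(241.7)), (16, np.float64(242.0)), (20, np.float64(242.0)), (24, np.float64(241.9)), (28, np.float64(241.9)), (32, np.float64(241.9)), (36, np.float64(240.3)), (40, np.float64(208.9)), (44, np.float64(208.8)), (48, np.float64(208.7)), (52, np.float64(208.6)), (56, np.float64(208.5)), (60, np.float64(208.3)), (64, np.float64(208.2)), (68, np.float64(208.2)), (72, np.float64(207.8)), (76, np.float64(208.0)), (80, np.float64(207.8)), (84, np.float64(207.8)), (88, np.float64(242.6)), (92, np.float64(243.3)), (96, np.float64(243.2)), (100, np.float64(243.1)), (104, np.float64(243.0)), (108, np.float64(242.8)), (112, np.float64(242.5)), (116, np.float64(206.9)), (120, np.float64(206.6)), (124, np.float64(206.5)), (128, np.float64(206.4)), (132, np.float64(206.4)), (136, np.float64(206.1))]
wrist pegs s hist (array([  0,   0,   
[... 669 characters left out ...]
00, np.float64(244.8)), (104, np.float64(244.9)), (108, np.float64(243.5)), (112, np.float64(242.2)), (116, np.float64(207.7)), (120, np.float64(206.0)), (124, np.float64(208.7)), (128, np.float64(206.3)), (132, np.float64(205.2)), (136, np.float64(207.6)), (140, np.float64(207.7)), (144, np.float64(211.0)), (148, np.float64(213.1)), (152, np.float64(212.0)), (156, np.float64(212.3))]
top pegs s hist (array([ 0,  0,  0,  0,  0,  0,  0,  0,  0,  0,  0,  0,  0,  0,  0,  0,  0,
        0,  5, 25, 13,  2,  0,  0,  0,  0,  0,  0]), array([  0,   5,  10,  15,  20,  25,  30,  35,  40,  45,  50,  55,  60,
        65,  70,  75,  80,  85,  90,  95, 100, 105, 110, 115, 120, 125,
       130, 135, 140]))
```

View pics/on1.png

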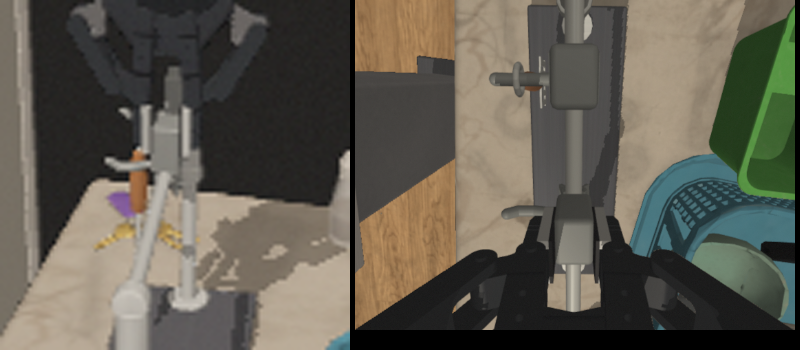

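The picture shows the spare hook on the rail with its peg to the front, and the near hook with the turner ahead at (575,75). A gentle press will show whether the saddle is home.

Request:
{"method": "arm_command", "body": {"series": [0,0,0,0.03,0,0,0,0,0.06,0,0,0,0,0.1,0,0,0,0,0.1,0,0,0,0,0.1,0]}}

```text
clock: 10.13
eef_pos: [462.1, 92.4, 235.9]
tool_rot: [3.141, -0.001, 1.691]
force: [-0.7, 2.4, 2.0]
width: 18.6
gripper_force: 62.5
```

```bash
python3 -c "
from h import *
go(464.8,68.7,240.5,96.8); print(monitor.read_state()['torque'])"
```

```text
t 10.13 p [462.1  92.4 235.9] yaw 96.91 rp [ 3.1411e+00 -5.0000e-04] F [-0.7  2.4  2. ] w 18.6
shift cm [-2.39 -0.01 -0.46] roll 0.10999999999999943
[ 0.64400858  0.27050159 -0.01603594]
```

Request:
{"method": "arm_command", "body": {"series": [0,0.6,0,-0.05,0,0,1.4,0,-0.02,0,0,2.2,0,0.0,0,0,3.0,0,0.03,0,0,3.5,0,0.05,0]}}

```text
clock: 10.55
eef_pos: [457.4, 127.9, 235.2]
tool_rot: [-3.141, 0.0, 1.692]
force: [-0.2, -2.7, 0.1]
width: 18.9
gripper_force: 62.5
```

Request:
{"method": "arm_command", "body": {"series": [0,0.3,0,0.01,0,0,0.6,0,0.02,0,0,0.9,0,0.03,0,0,1.1,0,0.04,0,0,1.2,0,0.04,0]}}

```text
clock: 10.97
eef_pos: [456.2, 138.9, 234.9]
tool_rot: [-3.141, 0.0, 1.691]
force: [-0.2, -3.0, 0.2]
width: 18.7
gripper_force: 62.5
```

```bash
python3 look.py s2
```

```text
t 10.97 p [456.2 138.9 234.9] yaw 96.91 rp [-3.1415  0.    ] F [-0.2 -3.   0.2] w 18.7
shift cm [-7.07  0.01 -0.56] roll 0.10999999999999943
tcp s 70.76142668725124 n 14.709171478598297
wrist [(-4, np.float64(208.3)), (0, np.float64(210.0)), (4, np.float64(209.9)), (8, np.float64(209.8)), (12, np.float64(209.6)), (16, np.float64(209.5)), (20, np.float64(209.4)), (24, np.float64(209.3)), (28, np.float64(209.3)), (32, np.float64(209.1)), (56, np.float64(239.2)), (60, np.float64(240.0)), (64, np.float64(240.1)), (68, np.float64(240.1)), (72, np.float64(240.0)), (76, np.float64(240.0)), (80, np.float64(239.6)), (84, np.float64(236.4)), (88, np.float64(242.7)), (92, np.float64(243.1)), (96, np.float64(243.0)), (100, np.float64(243.0)), (104, np.float64(242.8)), (108, np.float64(242.8)), (112, np.float64(241.7)), (116, np.float64(206.6)), (120, np.float64(206.5)), (124, np.float64(206.4)), (128, np.float64(206.3)), (132, np.float64(206.1)), (136, np.float64(206.0)), (140, np.float64(205.9)), (144, np.float64(205.8)), (148, np.float64(211.1)), (152, np.float64(211.8)), (156, np.float64(211.
[... 362 characters left out ...]
00, np.float64(242.8)), (104, np.float64(243.6)), (108, np.float64(243.9)), (112, np.float64(240.8)), (116, np.float64(207.6)), (120, np.float64(208.0)), (124, np.float64(206.2)), (128, np.float64(209.8)), (132, np.float64(208.0)), (136, np.float64(208.0)), (140, np.float64(205.8)), (144, np.float64(209.1)), (148, np.float64(213.2)), (152, np.float64(214.4)), (156, np.float64(212.3))]
top pegs s hist (array([ 0,  0,  0,  0,  0,  0,  0,  0,  0,  0,  0,  0,  0,  0,  0,  0,  0,
        0,  6, 24, 13,  2,  0,  0,  0,  0,  0,  0]), array([  0,   5,  10,  15,  20,  25,  30,  35,  40,  45,  50,  55,  60,
        65,  70,  75,  80,  85,  90,  95, 100, 105, 110, 115, 120, 125,
       130, 135, 140]))
```

Request:
{"method": "arm_command", "body": {"series": [0,0.3,0,0.0,0,0,0.7,0,0.0,0,0,1.1,0,0.01,0,0,1.4,0,0.02,0,0,1.6,0,0.02,0]}}

```text
clock: 11.53
eef_pos: [454.2, 152.3, 234.4]
tool_rot: [-3.14, 0.004, 1.69]
force: [1.2, -7.6, -0.6]
width: 18.8
gripper_force: 62.5
```

Request:
{"method": "arm_command", "body": {"series": [0,0.2,0,0.01,0,0,0.5,0,0.01,0,0,0.8,0,0.02,0,0,1.0,0,0.03,0,0,1.0,0,0.03,0]}}

```text
clock: 11.95
eef_pos: [453.0, 162.5, 234.0]
tool_rot: [-3.14, 0.004, 1.69]
force: [1.7, -6.0, -0.9]
width: 18.8
gripper_force: 62.4
```

```bash
python3 look.py s3
```

```text
t 11.95 p [453.  162.5 234. ] yaw 96.86 rp [-3.1401  0.0036] F [ 1.7 -6.  -0.9] w 18.8
shift cm [-9.46  0.05 -0.65] roll 0.060000000000002274
tcp s 94.47891277202338 n 14.355917059904066
wrist [(20, np.float64(208.6)), (24, np.float64(209.4)), (28, np.float64(209.2)), (32, np.float64(209.0)), (36, np.float64(209.0)), (40, np.float64(208.7)), (44, np.float64(208.7)), (48, np.float64(208.6)), (52, np.float64(208.4)), (56, np.float64(208.5)), (80, np.float64(238.6)), (84, np.float64(239.2)), (88, np.float64(239.3)), (92, np.float64(239.2)), (96, np.float64(239.3)), (100, np.float64(239.2)), (104, np.float64(238.9)), (108, np.float64(242.2)), (112, np.float64(242.5)), (116, np.float64(242.4)), (120, np.float64(242.3)), (124, np.float64(242.1)), (128, np.float64(242.0)), (132, np.float64(240.4)), (136, np.float64(206.0)), (140, np.float64(205.8)), (144, np.float64(205.7)), (148, np.float64(211.3)), (152, np.float64(211.8)), (156, np.float64(211.6))]
wrist pegs s hist (array([  0,   0,   0,   0,   0,   0,   0,   0,   0,   0,   0,   0,   0,
         0,   0,   0,   0,   0, 340, 592,  29,   0,  65, 371, 784, 160,
         0,   0]), array([  0,   5,  10,  15,  20,  25,  30,  35,  40,  45,  50,  55,  60,
        65,  70,  75,  80,  85,  90,  95, 100, 105, 110, 115, 120, 125,
       130, 135, 140]))
top [(136, np.float64(207.6)), (140, np.float64(206.6)), (144, np.float64(210.2)), (148, np.float64(212.6)), (152, np.float64(212.2)), (156, np.float64(212.4))]
top pegs s hist (array([ 0,  0,  0,  0,  0,  0,  0,  0,  0,  0,  0,  0,  0,  0,  0,  0,  0,
        0,  0,  0,  0,  0,  0, 24,  9,  1,  0,  0]), array([  0,   5,  10,  15,  20,  25,  30,  35,  40,  45,  50,  55,  60,
        65,  70,  75,  80,  85,  90,  95, 100, 105, 110, 115, 120, 125,
       130, 135, 140]))
```

Request:
{"method": "arm_command", "body": {"series": [0,0.2,0.01,0.01,0,0,0.5,0.02,0.02,0,0,0.8,0.03,0.03,0,0,1.0,0.03,0.04,0,0,1.0,0.03,0.04,0]}}

```text
clock: 12.52
eef_pos: [452.0, 172.4, 233.6]
tool_rot: [-3.14, 0.004, 1.69]
force: [0.9, -6.7, -0.5]
width: 18.9
gripper_force: 62.4
```

Request:
{"method": "arm_command", "body": {"series": [0,0.05,0,0,0,0,0.1,0,0,0,0,0.15,0,0,0,0,0.2,0,0.01,0,0,0.2,0,0.01,0]}}

```text
clock: 12.93
eef_pos: [451.8, 173.9, 233.4]
tool_rot: [-3.14, 0.004, 1.69]
force: [1.6, -7.9, -1.2]
width: 18.6
gripper_force: 62.4
```

Request:
{"method": "arm_command", "body": {"series": [0,0.03,0,0,0,0,0.06,0,0,0,0,0.1,0,0,0,0,0.1,0,0,0,0,0.1,0,0,0]}}

```text
clock: 13.35
eef_pos: [451.7, 174.8, 233.5]
tool_rot: [-3.14, 0.004, 1.69]
force: [1.7, -6.6, 0.1]
width: 19.0
gripper_force: 62.4
```

Request:
{"method": "arm_command", "body": {"series": [0,0.03,0,0,0,0,0.06,0,0,0,0,0.1,0,0,0,0,0.1,0,0,0,0,0.1,0,0,0]}}

```text
clock: 13.77
eef_pos: [451.5, 175.8, 233.4]
tool_rot: [-3.14, 0.004, 1.69]
force: [0.3, -5.9, -0.8]
width: 18.5
gripper_force: 62.4
```

Request:
{"method": "arm_command", "body": {"series": [0,0.03,0,0,0,0,0.06,0,0,0,0,0.1,0,0,0,0,0.1,0,0,0,0,0.1,0,0,0]}}

```text
clock: 14.18
eef_pos: [451.4, 176.8, 233.5]
tool_rot: [-3.14, 0.004, 1.69]
force: [0.5, -7.6, -1.3]
width: 18.7
gripper_force: 62.4
```

Request:
{"method": "arm_command", "body": {"series": [0,0.03,0,0,0,0,0.06,0,0,0,0,0.08,0,0,0,0,0.08,0,0,0,0,0.08,0,0,0]}}

```text
clock: 14.6
eef_pos: [451.4, 177.6, 233.5]
tool_rot: [-3.14, 0.004, 1.69]
force: [0.9, -7.9, -1.4]
width: 18.8
gripper_force: 62.4
```

```bash
python3 look.py s4 | grep -v top
```

```text
t 14.6 p [451.4 177.6 233.5] yaw 96.82 rp [-3.1397  0.0043] F [ 0.9 -7.9 -1.4] w 18.8
shift cm [-10.97   0.04  -0.7 ] roll 0.01999999999999602
tcp s 109.63515691757006 n 14.415274479761875
wrist [(36, np.float64(208.2)), (40, np.float64(208.9)), (44, np.float64(208.7)), (48, np.float64(208.6)), (52, np.float64(208.4)), (56, np.float64(208.2)), (60, np.float64(208.2)), (64, np.float64(208.1)), (68, np.float64(207.9)), (72, np.float64(208.0)), (96, np.float64(238.2)), (100, np.float64(238.7)), (104, np.float64(238.6)), (108, np.float64(238.6)), (112, np.float64(238.5)), (116, np.float64(238.5)), (120, np.float64(238.4)), (124, np.float64(241.9)), (128, np.float64(242.0)), (132, np.float64(241.9)), (136, np.float64(241.8)), (140, np.float64(241.7)), (144, np.float64(241.4)), (148, np.float64(238.9)), (152, np.float64(211.7)), (156, np.float64(211.6))]
wrist pegs s hist (array([  0,   0,   0,   0,   0,   0,   0,   0,   0,   0,   0,   0,   0,
         0,   0,   0,   0,   0,   0,   0,   0, 309, 612,  32,   0,  69,
       354, 814]), array([  0,   5,  10,  15,  20,  25,  30,  35,  40,  45,  50,  55,  60,
        65,  70,  75,  80,  85,  90,  95, 100, 105, 110, 115, 120, 125,
       130, 135, 140]))
        0,  0,  0,  0,  0,  0,  0,  0,  0, 14, 10]), array([  0,   5,  10,  15,  20,  25,  30,  35,  40,  45,  50,  55,  60,
        65,  70,  75,  80,  85,  90,  95, 100, 105, 110, 115, 120, 125,
       130, 135, 140]))
```

View pics/s4.png

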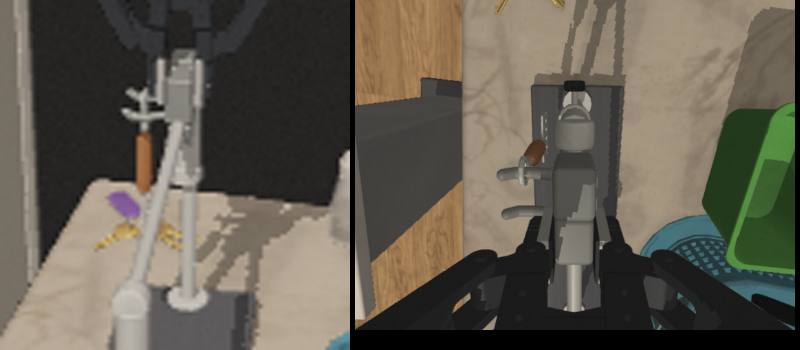

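The two blocks are closed together at (575,160)–(575,265), and the near hook is about at the boss at (575,130). I keep easing on until the force rises.

Request:
{"method": "arm_command", "body": {"series": [0,0.03,0,0,0,0,0.06,0,0,0,0,0.08,0,0,0,0,0.08,0,0,0,0,0.08,0,0,0]}}

```text
clock: 15.17
eef_pos: [451.2, 178.3, 233.4]
tool_rot: [-3.14, 0.004, 1.69]
force: [1.2, -7.8, -0.2]
width: 18.8
gripper_force: 62.4
```

Request:
{"method": "arm_command", "body": {"series": [0,0.03,0,0,0,0,0.06,0,0,0,0,0.08,0,0,0,0,0.08,0,0,0,0,0.08,0,0,0]}}

```text
clock: 15.58
eef_pos: [451.2, 178.4, 233.4]
tool_rot: [-3.139, 0.005, 1.689]
force: [0.8, -9.4, -1.5]
width: 18.9
gripper_force: 62.4
```

Request:
{"method": "arm_command", "body": {"series": [0,0.03,0,0,0,0,0.06,0,0,0,0,0.1,0,0,0,0,0.1,0,0,0,0,0.1,0,0,0]}}

```text
clock: 16.0
eef_pos: [451.1, 178.5, 233.2]
tool_rot: [-3.139, 0.007, 1.689]
force: [2.7, -10.3, -0.4]
width: 18.3
gripper_force: 62.4
```

```bash
python3 -c "
from h import *
go(464.8,68.7,240.5,96.8)"
```

```text
t 16.0 p [451.1 178.5 233.2] yaw 96.77 rp [-3.1388  0.0067] F [  2.7 -10.3  -0.4] w 18.3
shift cm [-11.07   0.07  -0.73] roll -0.030000000000001137
```

The push stalled at the boss: 1.8 mm more command moved the hook only 0.2 mm, with the force up to 10 N. I relax the push, open and rise.

Request:
{"method": "arm_command", "body": {"series": [0,-0.1,0,0,0,0,-0.1,0,0,0,30,-0.1,0,0,0,50,-0.1,0,0,0,50,-0.1,0,0,0]}}

```text
clock: 16.42
eef_pos: [451.4, 183.3, 234.2]
tool_rot: [3.141, -0.002, 1.692]
force: [1.1, 0.1, 0.3]
width: 42.7
gripper_force: 0.0
```

Request:
{"method": "arm_command", "body": {"series": [50,0,0,0,0,50,0,0,0,0,50,0,0,-0.5,0,50,0,0,-2,0,50,0,0,-4,0]}}

```text
clock: 16.83
eef_pos: [450.4, 181.7, 273.6]
tool_rot: [-3.139, 0.0, 1.692]
force: [-0.2, -0.5, -0.0]
width: 42.7
gripper_force: 0.0
```

Request:
{"method": "arm_command", "body": {"series": [50,0,0,-2,0,50,-1,0,-5,0,50,-4,0,-8,0,50,-8,0,-9,0,50,-11,0,-9,0]}}

```text
clock: 17.25
eef_pos: [466.3, 71.2, 367.4]
tool_rot: [3.135, 0.001, 1.692]
force: [0.3, -0.8, -0.5]
width: 42.4
gripper_force: 0.0
```

Request:
{"method": "arm_command", "body": {"series": [50,0,0,0,0,50,0,0,0,0,50,0,0,0,0,50,0,0,0,0,50,0,0,0,0]}}

```text
clock: 17.67
eef_pos: [464.2, 74.1, 363.8]
tool_rot: [-3.141, -0.001, 1.694]
force: [-0.2, 0.3, -0.4]
width: 42.5
gripper_force: 0.0
```

```bash
python3 look.py fin | grep -v bins; python3 - <<'E'
from h import *
im,d,m=snap("wrist"); im2,d2,m2=snap("scene")
W=np.zeros((590,800,3),np.uint8)
u,v=proj(m,[446,190,220]).astype(int); print(u,v)
a=im[max(0,v-110):v+110,max(0,u-110):u+110]; a=cv2.resize(a,None,fx=1.8,fy=1.8,interpolation=cv2.INTER_CUBIC)[:590,:400]; W[:a.shape[0],:a.shape[1]]=a
u,v=proj(m2,[446,190,210]).astype(int)
b=cv2.resize(im2[v-40:v+40,u-40:u+40],(400,400),interpolation=cv2.INTER_CUBIC);W[:400,400:]=b
cv2.imwrite("pics/fin2.png",W[...,::-1])
a=np.deg2rad(6.8); t=np.array([-np.sin(a),np.cos(a),0]); nn=np.array([np.cos(a),np.sin(a),0]); c0=np.array([450,67,0])
P=cloud(m2,d2).reshape(-1,3);S=(P-c0)@t;Q=(P-c0)@nn
for b in range(90,160,5):
    k=(S>=b)&(S<b+5)&(abs(Q-14)<14)&(P[:,2]>195)&(P[:,2]<260)
    if k.sum()>2: print("scene",b,k.sum(),np.percentile(P[k,2],95).round(1))
im3,d3,m3=snap("top"); P=cloud(m3,d3).reshape(-1,3);col=im3.reshape(-1,3).astype(int)
k=(col.max(1)<110)&(col.max(1)-col.min(1)<25)&(abs(P[:,2]-16)<5)&(abs(P[:,0]-465)<90)&(abs(P[:,1]-70)<200);print("plate",cv2.minAreaRect(P[k][:,:2].astype(np.float32)))
E
```

```text
t 17.67 p [464.2  74.1 363.8] yaw 97.06 rp [-3.1413e+00 -6.0000e-04] F [-0.2  0.3 -0.4] w 42.5
shift cm [-5.400e-01 -1.000e-02  1.233e+01] roll 0.2600000000000051
tcp s 4.7566224277573195 n 15.084554513103518
wrist [(-16, np.float64(210.6)), (-12, np.float64(210.5)), (-8, np.float64(210.6)), (-4, np.float64(210.2)), (0, np.float64(210.2)), (4, np.float64(210.2)), (8, np.float64(209.7)), (12, np.float64(210.0)), (16, np.float64(209.8)), (20, np.float64(209.7)), (24, np.float64(209.6)), (28, np.float64(209.5)), (32, np.float64(209.0)), (36, np.float64(209.2)), (40, np.float64(209.0)), (44, np.float64(208.9)), (48, np.float64(209.0)), (52, np.float64(208.7)), (56, np.float64(208.6)), (60, np.float64(208.3)), (64, np.float64(208.1)), (68, np.float64(208.3)), (72, np.float64(207.8)), (76, np.float64(207.9)), (80, np.float64(207.9)), (84, np.float64(207.7)), (88, np.float64(207.6)), (92, np.float64(207.4)), (96, np.float64(236.4)), (100, np.float64(238.0)), (104, np.float64(237.9)), (108, np.float64(237.5)), (112, np.float64(237.4)), (116, np.float64(237.4)), (120, np.float64(237.9)), (124
[... 1208 characters left out ...]
4(214.0)), (156, np.float64(212.4))]
top pegs s hist (array([ 0,  0,  0,  0,  0,  0,  0,  0,  0,  0,  0,  0,  0,  0,  0,  0,  0,
        0,  0,  0,  5, 27,  2,  0,  0,  6, 28, 13]), array([  0,   5,  10,  15,  20,  25,  30,  35,  40,  45,  50,  55,  60,
        65,  70,  75,  80,  85,  90,  95, 100, 105, 110, 115, 120, 125,
       130, 135, 140]))
310 41
scene 90 6 209.7
scene 95 55 234.0
scene 100 54 237.4
scene 105 14 238.7
scene 110 10 238.3
scene 115 7 238.3
scene 120 11 242.2
scene 125 21 243.4
scene 130 11 243.0
scene 135 12 243.2
scene 140 3 242.8
scene 145 6 242.5
scene 150 3 236.2
plate ((465.4556884765625, 69.827880859375), (110.6721420288086, 349.2867126464844), 6.198858261108398)
```

View pics/fin2.png

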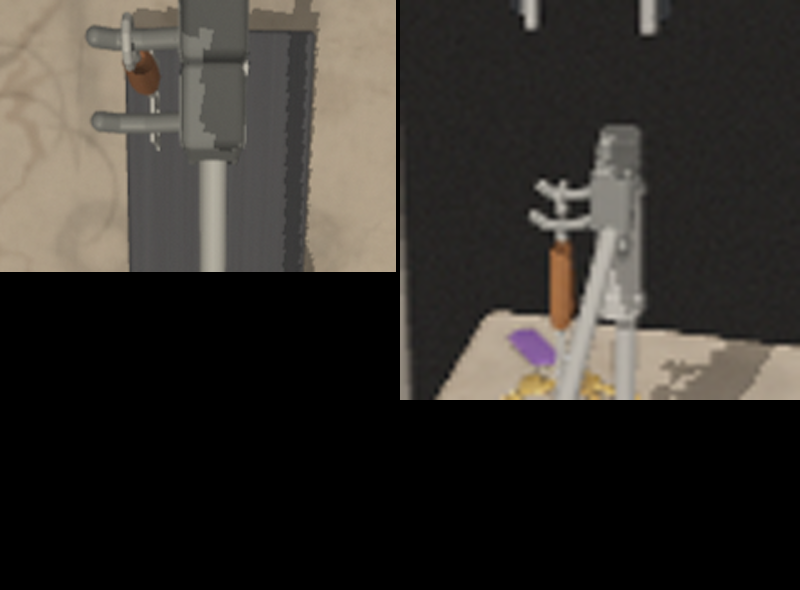

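The hooks are closed together at the boss and the plate has not moved. But the spare hook's top reads about 4 mm lower than the near hook's, so I check its seating before handing in.

```bash
python3 - <<'E'
from h import *
D={n:snap(n) for n in("wrist","scene","top")}
a=np.deg2rad(6.8); t=np.array([-np.sin(a),np.cos(a),0]); nn=np.array([np.cos(a),np.sin(a),0]); c0=np.array([450,67,0])
for n,(im,d,m) in D.items():
    P=cloud(m,d).reshape(-1,3);S=(P-c0)@t;Q=(P-c0)@nn
    for nm,lo,hi in(("mine",100,118),("near",126,142)):
        k=(S>lo)&(S<hi)&(abs(Q-14)<16)&(P[:,2]>233)&(P[:,2]<250)
        if k.sum()>10: print(n,nm,"Q",np.percentile(Q[k],[1,50,99]).round(1),"dz/dn,dz/ds",np.linalg.lstsq(np.c_[Q[k]-14,S[k]-lo,np.ones(k.sum())],P[k,2],rcond=None)[0].round(3))
        k=(S>lo-5)&(S<hi+5)&(Q>-22)&(Q<-3)&(P[:,2]>195)&(P[:,2]<225)
        if k.sum()>5: print("   peg z",np.percentile(P[k,2],[10,50,90]).round(1),"s",np.median(S[k]).round(1),k.sum())
    if n=="scene":
        k=(S>90)&(S<100)&(abs(Q-14)<16)&(P[:,2]>185)
        for z in range(185,242,4):
            q=k&(P[:,2]>=z)&(P[:,2]<z+4)
            if q.sum(): print("face z",z,q.sum(),Q[q].min().round(1),Q[q].max().round(1))
im,d,m=D["scene"]; u,v=proj(m,[453,164,215]).astype(int); print(u,v)
b=cv2.resize(im[v-25:v+25,u-30:u+30],(720,600),interpolation=cv2.INTER_LANCZOS4); cv2.imwrite("pics/face.png",b[...,::-1])
E
```

```text
wrist mine Q [ 5.4 15.1 24.8] dz/dn,dz/ds [-1.00000e-03 -4.10000e-02  2.36824e+02]
   peg z [201.2 203.1 204.8] s 109.4 352
wrist near Q [ 4.6 15.1 25.6] dz/dn,dz/ds [-8.00000e-03 -2.60000e-02  2.40893e+02]
   peg z [205.6 208.2 211. ] s 135.0 528
scene mine Q [ 5.3 15.9 24.6] dz/dn,dz/ds [-4.50000e-02  8.00000e-02  2.36599e+02]
   peg z [201.3 202.5 205.4] s 108.7 16
scene near Q [ 5.4 18.  25.6] dz/dn,dz/ds [-1.43000e-01  1.96000e-01  2.39586e+02]
   peg z [200.4 207.8 211.6] s 133.8 28
face z 185 1 21.9 21.9
face z 189 2 22.1 24.6
face z 197 1 21.8 21.8
face z 201 1 9.2 9.2
face z 205 12 6.4 22.0
face z 209 6 6.3 24.2
face z 213 7 6.5 21.7
face z 217 9 6.7 24.1
face z 221 5 6.4 23.9
face z 225 7 8.8 23.8
face z 229 6 6.2 21.4
face z 233 4 6.5 23.7
face z 237 1 8.7 8.7
top mine Q [ 4.4 15.4 23.8] dz/dn,dz/ds [-9.30000e-02 -1.10000e-02  2.35981e+02]
   peg z [200.4 201.9 205.4] s 107.2 28
top near Q [ 4.1 13.6 24.2] dz/dn,dz/ds [1.08000e-01 2.30000e-02 2.40754e+02]
   peg z [205.  208.5 211.7] s 133.4 39
320 182
```

View pics/face.png

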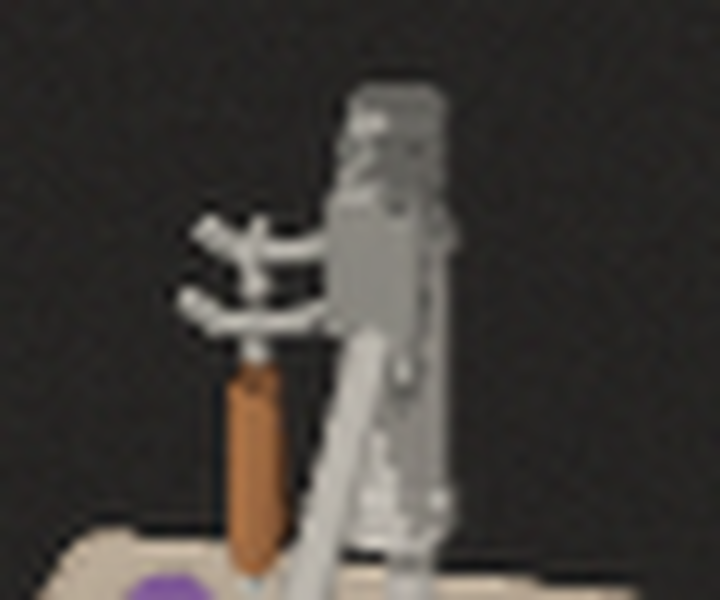

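The face view shows the rail entering the bottom of the spare's block, with the hook upright and no gap beside the near hook. By camera it sits 4 mm lower than nominal, while by feel it was home. A gentle touch of the shut fingertips on the bare rail will tell camera from feel: contact at about TCP 229 if the camera is right, about 225 if feel is.

Request:
{"method": "arm_command", "body": {"series": [0,0,0,2,0,0,0,0,5,0,0,0,0,8,0,0,0,0,11,0,0,0,0,12.5,0]}}

```text
clock: 18.53
eef_pos: [462.9, 72.1, 236.1]
tool_rot: [-3.137, 0.0, 1.691]
force: [0.1, 0.2, -0.3]
width: 0.3
gripper_force: 0.0
```

Request:
{"method": "arm_command", "body": {"series": [0,0,0,0.1,0,0,0,0,0.2,0,0,0,0,0.3,0,0,0,0,0.4,0,0,0,0,0.4,0]}}

```text
clock: 18.95
eef_pos: [465.3, 72.8, 235.9]
tool_rot: [3.139, 0.0, 1.691]
force: [0.4, 1.0, -0.1]
width: -0.2
gripper_force: 0.0
```

```bash
python3 -c "
from h import *
go(463.5,73,229,96.8)"
```

```text
t 18.95 p [465.3  72.8 235.9] yaw 96.9 rp [3.1393 0.    ] F [ 0.4  1.  -0.1] w -0.2
shift cm [ 0.04 -0.18  0.69] roll 0.10000000000000853
```

Request:
{"method": "arm_command", "body": {"series": [0,0,0,0.1,0,0,0,0,0.2,0,0,0,0,0.3,0,0,0,0,0.4,0,0,0,0,0.4,0]}}

```text
clock: 19.37
eef_pos: [464.4, 72.6, 230.8]
tool_rot: [-3.141, 0.0, 1.691]
force: [-0.6, 0.4, -0.8]
width: -0.2
gripper_force: 0.0
```

Request:
{"method": "arm_command", "body": {"series": [0,0,0,0.05,0,0,0,0,0.1,0,0,0,0,0.15,0,0,0,0,0.2,0,0,0,0,0.2,0]}}

```text
clock: 19.78
eef_pos: [464.5, 72.6, 228.8]
tool_rot: [-3.141, -0.0, 1.691]
force: [0.4, -0.0, -0.6]
width: -0.1
gripper_force: 0.0
```

Request:
{"method": "arm_command", "body": {"series": [0,0,0,0.03,0,0,0,0,0.06,0,0,0,0,0.1,0,0,0,0,0.1,0,0,0,0,0.1,0]}}

```text
clock: 20.2
eef_pos: [464.6, 72.7, 227.9]
tool_rot: [-3.142, 0.0, 1.691]
force: [1.2, -0.1, -0.4]
width: 0.4
gripper_force: 0.0
```

Request:
{"method": "arm_command", "body": {"series": [0,0,0,0.03,0,0,0,0,0.06,0,0,0,0,0.1,0,0,0,0,0.1,0,0,0,0,0.1,0]}}

```text
clock: 20.62
eef_pos: [464.5, 72.7, 226.9]
tool_rot: [-3.142, -0.0, 1.691]
force: [-0.8, 0.6, 0.7]
width: -0.1
gripper_force: 0.0
```

Request:
{"method": "arm_command", "body": {"series": [0,0,0,0.03,0,0,0,0,0.06,0,0,0,0,0.1,0,0,0,0,0.1,0,0,0,0,0.1,0]}}

```text
clock: 21.03
eef_pos: [464.6, 72.7, 225.9]
tool_rot: [3.142, 0.0, 1.691]
force: [0.4, -0.2, 0.6]
width: -0.2
gripper_force: 0.0
```

Request:
{"method": "arm_command", "body": {"series": [0,0,0,0.03,0,0,0,0,0.06,0,0,0,0,0.1,0,0,0,0,0.1,0,0,0,0,0.1,0]}}

```text
clock: 21.45
eef_pos: [464.6, 72.7, 225.0]
tool_rot: [3.141, 0.0, 1.691]
force: [0.3, -0.3, 0.6]
width: 0.1
gripper_force: 0.3
```

Request:
{"method": "arm_command", "body": {"series": [0,0,0,0.03,0,0,0,0,0.06,0,0,0,0,0.1,0,0,0,0,0.1,0,0,0,0,0.1,0]}}

```text
clock: 21.87
eef_pos: [464.7, 72.7, 224.0]
tool_rot: [3.141, 0.0, 1.691]
force: [-0.3, 0.1, 2.4]
width: 0.3
gripper_force: 1.1
```

The touch comes at TCP 224.5, so the real rail lies about 4 mm lower than the cameras show. The spare hook's height therefore matches a home seat, and feel and touch agree. I retreat and hand in.

Request:
{"method": "arm_command", "body": {"series": [0,0,0,-1,0,0,0,0,-4,0,0,0,0,-7,0,0,0,0,-10,0,0,0,0,-12,0]}}

```text
clock: 22.28
eef_pos: [465.1, 73.0, 346.4]
tool_rot: [3.139, -0.0, 1.692]
force: [0.8, -0.6, 0.5]
width: 0.1
gripper_force: 0.0
```

Request:
{"method": "arm_command", "body": {"series": [0,0,0,0,0,0,0,0,0,0,0,0,0,0,0,0,0,0,0,0,0,0,0,0,0]}}

```text
clock: 22.7
eef_pos: [463.9, 72.5, 342.8]
tool_rot: [-3.139, -0.0, 1.691]
force: [-0.2, 0.1, -0.2]
width: -0.1
gripper_force: 0.0
```

```bash
python3 look.py end | grep wrist; python3 -c "
from h import *
print(workorder.finish_job())"
```

```text
wrist [(-16, np.float64(210.8)), (-12, np.float64(210.8)), (-8, np.float64(210.7)), (-4, np.float64(210.3)), (0, np.float64(210.3)), (4, np.float64(210.2)), (8, np.float64(209.9)), (12, np.float64(209.9)), (16, np.float64(209.8)), (20, np.float64(209.9)), (24, np.float64(209.8)), (28, np.float64(209.8)), (32, np.float64(209.3)), (36, np.float64(209.3)), (40, np.float64(209.1)), (44, np.float64(209.1)), (48, np.float64(208.7)), (52, np.float64(208.7)), (56, np.float64(208.8)), (60, np.float64(208.6)), (64, np.float64(208.4)), (68, np.float64(208.4)), (72, np.float64(208.1)), (76, np.float64(207.9)), (80, np.float64(208.2)), (84, np.float64(207.9)), (88, np.float64(207.8)), (92, np.float64(207.7)), (96, np.float64(234.8)), (100, np.float64(236.7)), (104, np.float64(236.5)), (108, np.float64(236.4)), (112, np.float64(236.1)), (116, np.float64(235.9)), (120, np.float64(237.4)), (124, np.float64(242.1)), (128, np.float64(242.5)), (132, np.float64(242.3))]
wrist pegs s hist (array([  0,   0,   0,   0,   0,   0,   0,   0,   0,   0,   0,   0,   0,
the job is handed in; nothing more can be done
None
```

I snapped the spare hook onto the rail, slid it left pushing the other hook until both stalled against the left-hand end, let go, and handed the job in at about 23 s; one doubt is that the cameras showed the spare hook sitting 4–6 mm lower than the other hook and about 1 mm lower again in the last look, though the click felt complete and a fingertip touch put the rail about 4 mm lower than the cameras show.

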